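# Fetch the hardware basket from the soak tank

## Robot

A 6-joint arm with a two-finger parallel gripper is mounted at the origin on the work surface. World frame = base frame: x ahead of the robot, y to its left, z up, the work surface at z = 0. Lengths are in m, angles in rad, forces in N, time in s.
With the tool pointing down it reaches from about 0.35 to 0.775 m from the base axis. Payload 5.5 kg.
Tool frame: the origin (TCP) lies on the centre line of the jaws, within the pads' length; the fingertips stand 11 mm ahead of it and the grasp point (between the pads) lies 8 mm behind it (env.tip_extent is the distance from the TCP to the fingertips, in m); z points along the fingers, y is the line along which they close (so a half turn about z gives the same grasp; the last joint's range is limited). The gripper opens to 85 mm and grips with 20 to 120 N. Pads are 22 mm wide; open, the fingers measure 114 mm over their backs; the gripper's body (76 mm by 85 mm) begins 54 mm behind the grasp point. The pads swing forward as they close: fully open they stand 13 mm farther back than shut.
Start: joints at [1.021, 0.313, 0.046, 1.304, 0, 1.431], TCP at [0.229, 0.527, 0.214] pointing down, gripper open.
Joint ranges: [-2.76, 2.76], [-0.86, 1.69], [-1.03, 1.26], [-2.2, 2.34], [-1.47, 1.5], [-3.14, 3.14]. Speed limits (rad/s): [2.57, 2.57, 3.14, 3.14, 3.14, 3.14].

## Interface

Orientations are given as a unit quaternion [w, x, y, z].
In Python, from workcell import env gives the robot as it stands.
- The arm moves only by the shell command python3 -m jog 'ROWS' [FORCE]. ROWS is JSON, a list of rows, each a list of 5 numbers: the gripper's target within -1 to 1 (shut at 1, half-way at 0, fully open at -1), then the shift along the tool's x, y, z in m, then the turn about the tool's z in degrees. In form: [[fingers, tx, ty, tz, turn], ...]. A call has 1 to 5 rows; each row shifts and turns the commanded pose from where the row before left it, along the tool's axes as they then stand; what a row does not reach is not made up. A row lasts 1/12 s, in which the tool goes at most 41.7 mm and 7.16 degrees, less where a joint would pass 70% of its speed; a pose out of reach is approached as far as the arm can. A call is refused whole if a number of a shift passes 0.0417 or a number of a turn 7.16, either way. A call with a gripper value outside its range is refused whole. The fingers move at their own pace and stop on an object; FORCE is the grip in N (left out, the last holds). Time passes only in rows, so rows that do not move let the fingers close. It gives the time, the measured TCP pose, the force, the opening and the grip force at its end, in the units of the state.
- env.get_state(): the state, without advancing time (a new reading comes with each control period).
- env.read_camera(name): name is "scene" or "top" or "wrist"; returns a dict with "img" (420x560x3 uint8, red, green, blue), "fov_y" (degrees; the focal length in pixels is half the picture's height over the tangent of half this angle, whatever the lens; pixels are square), "cx", "cy" (the principal point, pixels), "T" (4x4, takes a point from camera to world coordinates). Camera axes: x right, y up, looking along -z (the intrinsics and any distortion apply to the point x, -y, -z); pixel columns grow to the right and rows downward; lengths in m; the calibration is good to about 2 mm. A picture is of the moment at which its call begins. There is no depth.
- env.hand_in(): hands the job in; it is judged then, once.
The state is a dict: "clock": time; "joint_pos": joint angles; "qvel": joint speeds; "tau": joint torques, N m; "tcp_pos": TCP position; "orientation": TCP orientation; "wrist_force": force on the tool from outside, world axes, zero at the start; "ft_torque": the same for the moment, N m; "finger_gap": finger opening in m; "grip_force": force on a finger pad.
Only numpy, scipy, OpenCV 4.12 (cv2) and the standard library are available. Lean on these libraries where they do the work, as an engineer would, in place of code of your own. Each camera call takes 0.05 s, during which the arm holds its last target. There are 200 camera calls.

## Task

The small steel basket of guitar hardware hangs deep inside the narrow soak tank. Take the hook rod from its fork stand, lift the basket out by its bail with the rod (never touch the basket with the gripper) and hang it gently, by both side pins, in the notches of the low drip stand; then unhook the rod and hang it back in its fork, behind the lips. Do not drop or tip the basket, and leave everything else on the bench where it is.

Things in the scene. Friction and masses are not known exactly. Their poses are not given: they have to be found in the camera images.
- tank: (All sizes in mm.) Soak tank: deep, narrow, open-topped empty steel box, fixed. Origin: centre of underside, on the bench. Outside 92 (its x) x 116 (its y) x 140 high, walls 4: inside x -42 to 42, y -54 to 54. On each end wall (+y, -y), from |y| 36 to 54, is a V-notch bracket, open upward, top at z 59.
- tank_notch (a point): Middle of the line of the tank's two notches, at tank x 0, y 0, z 53, axes like the tank's. The basket's pin axis lies here, along y, at the start.
- basket: Parts basket, steel, 0.1 to 0.2 kg, loose, same either way round. Origin: centre of underside. Open box 40 (x) x 56 (y) x 26 high with hardware fixed in it; carries side pins and a bail. At the start it hangs by the pins in the tank's notches, its y along the tank's, its underside 17 above the tank's. Hangs level by pins or bail.
- basket_bail (a point): Middle of the straight top bar of the basket's fixed bail (hoop of 5 mm wire in the basket's plane x 0, legs at y -26 and 26), at basket 0, 0, 56: 30 above the box's rim. The bar runs along y; axes like the basket's.
- basket_pins (a point): Middle of the axis of the basket's two side pins, at basket 0, 0, 36, axes like the basket's. The pins are 6 thick and stick out along y from the bail's legs to y -46 and 46.
- drip_stand: Low drip stand, fixed: steel tray 104 (its x) x 116 (its y), edges 12 high along its x ends, two uprights at y -41 and 41 (|y| 36 to 46), each topped by a 45-degree V notch open upward, mouth 28 wide at z 76. Origin: centre of underside, on the bench.
- stand_notch (a point): Where the middle of the basket's pin axis lies when both pins rest in the drip stand's notches: drip stand x 0, y 0, z 66, axes like the drip stand's, pins along y. The basket can slide about 7 either way along y there.
- rod: Hook rod, 0.12 kg, loose. Origin: centre of the underside of its wooden handle, z up. Handle: square block 20 x 20, z 0 to 50, to be gripped by either pair of parallel faces. Below it a steel rod 8 thick to z -90, ending in a twin hook whose tips point to rod +x. At the start it hangs upright in the fork stand at any yaw, the handle's underside on the prongs.
- rod_hook (a point): Where a caught 5 mm bar settles in the rod's hook, along y: rod x 8.5, y 0, z -93, axes like the rod's. The hook is two parallel 5 mm wire tines at y -9 and 9 (23 over all): from x 0, z -88 down to z -98 at x 4 to 13, up to tips at x 18, z -88 (centre lines). It opens upward. Tip tops z -85, lowest point z -101, farthest x 21.
- fork_stand: The rod's fork stand, fixed: steel base 110 (its x) x 90 x 8 high; column 34 wide, x 28 to 42, to z 125; two level prongs from it to x -30, tops z 125, |y| 6.5 to 16.5, with a 13 mm slot between, open to -x. Lips 4 high on the prong ends, x -30 to -26: raise the rod over them to slide it out or in. Origin: centre of underside, on the bench.
- fork_seat (a point): Middle of the rod's place on the fork: fork stand x 0, y 0, z 125, level with the prong tops, axes like the fork stand's. The rod's origin is within 5 of it at the start.
- tub: Bystander, loose: white plastic tub, 72 across, 42 high. Origin: centre of its underside.
- cork_block: Bystander, loose: cork sanding block 60 x 40 x 28. Origin: centre of its underside.
- glue_bottle: Bystander, loose: white bottle, 56 across, 190 high. Origin: centre of its underside.
- empty_pot: Bystander, loose: empty round steel pot, 72 across, 120 high. Origin: centre of its underside.
- spring_clamp: Bystander, loose: black spring clamp with orange jaws lying flat, about 130 x 50 x 16. Origin: centre of its underside.
- peg_pile: Bystander, loose: pile of wooden pegs, about 90 x 55 x 26. Origin: centre of its underside.
- jar: Bystander, loose: amber glass jar, 72 across, 75 high. Origin: centre of its underside.
There are look-alikes about, which are no part of the job. What is shaped like the fork_stand but turquoise is not meant.

How it is judged:
On the way, in this order (a step that is already met when the one before it is completed fails the run):
1. the basket hangs on the rod's hook, clear above the tank's rim (z of basket in the frame of tank above 0.142 m and contact force between basket and rod above 0.3 N), for 0.1 s.
2. the basket hangs by both pins in the drip stand's notches, off the hook (x of basket_pins in the frame of stand_notch between -0.005 and 0.005 m and y of basket_pins in the frame of stand_notch between -0.011 and 0.011 m and z of basket_pins in the frame of stand_notch between -0.004 and 0.004 m and angle between basket's own z axis and vertical below 0.25 rad and contact force between basket and rod below 0.05 N and contact force between basket and drip_stand above 0.3 N), for 0.2 s.
At the end, for the whole second after the job is handed in: Basket at rest by both pins in the drip stand's notches (within 5 mm across, 11 along, 4 in height; tilt under 0.25 rad), off the hook; rod at rest, upright within 0.12 rad, in the fork, handle's underside on the prongs (within 18 mm along, 6 across, 4 in height of the seat) (all of step 2 and x of rod in the frame of fork_seat between -0.018 and 0.018 m and y of rod in the frame of fork_seat between -0.006 and 0.006 m and z of rod in the frame of fork_seat between -0.004 and 0.004 m and angle between rod's own z axis and vertical below 0.12 rad and linear speed of each of basket, rod below 0.03 m/s); the robot touches nothing.
It fails at once if the gripper or arm touches the basket (contact force between any of the fingers, the arm and basket above 0.5 N).
It fails at once if the basket is dropped or flung (faster than 0.9 m/s) (linear speed of basket above 0.9 m/s).
It fails at once if the basket is tipped by more than 0.9 rad (angle between basket's own z axis and vertical above 0.9 rad).
It fails at once if a bystander is moved by more than 30 mm (distance of any of tub, cork_block, glue_bottle, empty_pot, spring_clamp, peg_pile, jar from where it was at the start of the episode above 0.03 m).
It also fails if it takes over 69 s, if anything falls off the work surface, if the arm or the gripper's body presses on something with over 40 N, if the wrist force passes 120 N, or if a joint passes its speed limit or range.

## Working session

There is one attempt and no reset: what is moved stays moved. The work goes in short steps, Python scripts to look and compute and a shell command to move; the robot and the scene stay as the last step left them, time stands still between calls to the robot, and variables do not carry over. Pictures are saved under pics/ and viewed, at most 10 in all, crops included, and the job is handed in when it is done.

```bash
ls; mkdir -p pics
python3 - <<'E'
from workcell import env
import cv2,numpy as np,pickle
d={}
for n in("scene","top"):
    c=env.read_camera(n);d[n]=c
    cv2.imwrite(f"pics/{n}0.png",cv2.resize(c["img"][:,:,::-1],(784,588),interpolation=cv2.INTER_CUBIC))
    print(n,{k:(np.round(v,4).tolist() if k=="T" else v) for k,v in c.items() if k!="img"})
pickle.dump(d,open("c0.pkl","wb"))
print(env.get_state(),env.tip_extent)
E
```

```text
pics
scene {'fov_y': 46.881570923900696, 'cx': 274.9169604462619, 'cy': 217.82027464268631, 'T': [[-0.4444, -0.6914, 0.5696, 1.3202], [0.8958, -0.3355, 0.2916, 0.3768], [-0.0105, 0.6398, 0.7685, 1.1154], [0.0, 0.0, 0.0, 1.0]]}
top {'fov_y': 52.655286435204154, 'cx': 281.97921390666613, 'cy': 213.74706601388354, 'T': [[-0.0229, 0.9802, -0.1968, 0.2816], [-0.9997, -0.0223, 0.0055, 0.0106], [0.001, 0.1969, 0.9804, 1.4058], [0.0, 0.0, 0.0, 1.0]]}
{'clock': 0.1, 'joint_pos': array([1.02140490e+00, 3.13912322e-01, 4.50955981e-02, 1.30356296e+00,
       8.38503488e-08, 1.43116681e+00]), 'qvel': array([ 2.24509394e-05, -2.11994356e-03,  4.07440367e-03,  7.66362613e-04,
       -1.28166509e-03,  6.69971319e-04]), 'tau': array([ 3.61693419e-03, -4.81724596e+01,  2.99243599e+01,  1.27158387e-02,
       -6.50644552e-05,  2.56371248e-05]), 'tcp_pos': array([0.22885457, 0.52698894, 0.21360665]), 'orientation': array([-2.67418049e-04,  2.03450542e-01,  9.79084904e-01, -7.45146843e-04]), 'wrist_force': array([ 0.3389009 , -0.46379106,  0.43905271]), 'ft_torque': array([-0.00214399,  0.005138  , -0.00459403]), 'grip_force': 0.0, 'finger_gap': 0.08530776374171016} 0.011
```

View pics/scene0.png

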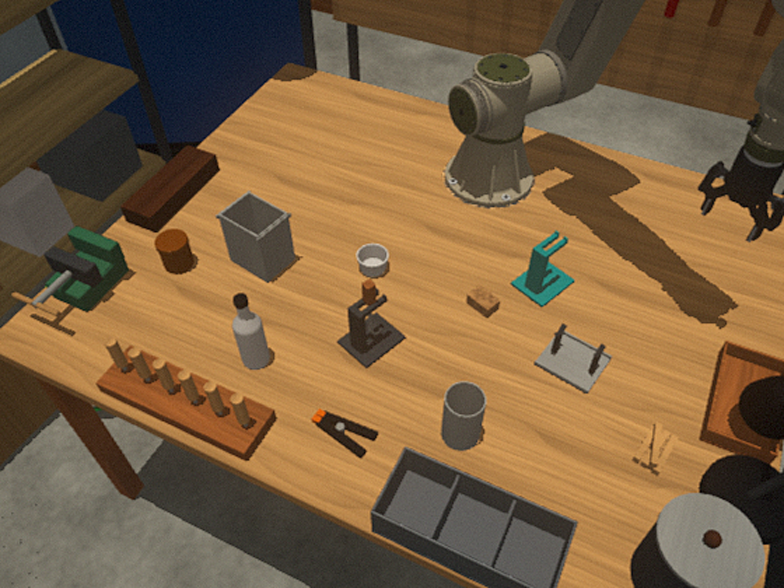

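View pics/top0.png

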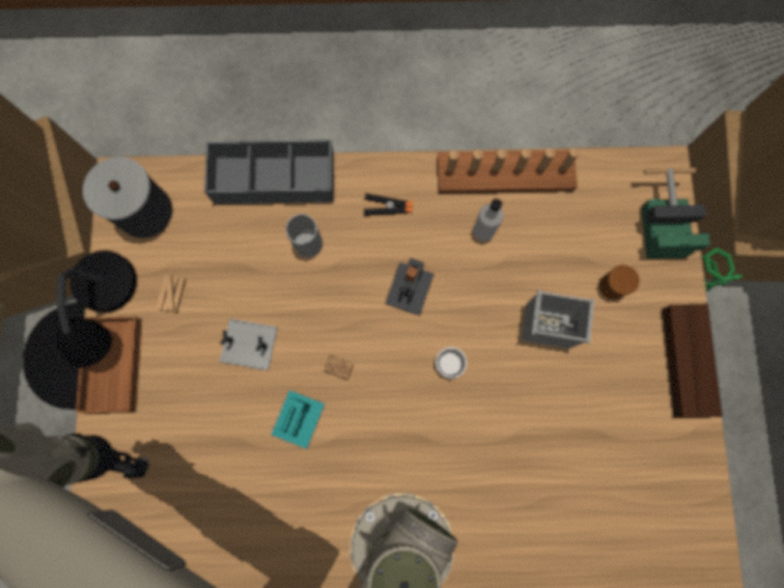

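The fork stand could be either of two things: the dark one holding the wooden-handled rod (scene 370,330; top 410,288) or the empty turquoise one (scene 543,270; top 298,420). The description rules out turquoise, so I choose the dark one. The tank (scene 258,236; top 562,320) could only be confused with the round pot (scene 463,415). The drip stand (scene 572,360; top 248,345) has no look-alike. Next I'll check these in a close crop.

Run:
```python
import pickle,cv2,numpy as np
d=pickle.load(open("c0.pkl","rb"))
rows=[]
for n,cs in(("top",[(401,229),(177,246),(293,206)]),("scene",[(184,168),(409,255),(265,230)])):
    r=[]
    for u,v in cs:
        t=cv2.resize(d[n]["img"][v-37:v+37,u-33:u+33,::-1],None,fx=4,fy=4,interpolation=cv2.INTER_CUBIC)
        t=cv2.convertScaleAbs(t,alpha=1.5)
        for k in range(0,66,10): cv2.putText(t,str(u-33+k),(k*4,8),0,.3,(255,255,0),1);cv2.line(t,(k*4,10),(k*4,14),(255,255,0),1)
        for k in range(0,74,10): cv2.putText(t,str(v-37+k),(0,k*4+4),0,.3,(0,255,255),1)
        r.append(t)
    rows.append(np.hstack(r))
cv2.imwrite("pics/crops.png",np.vstack(rows))
```

```text
(no output)
```

View pics/crops.png

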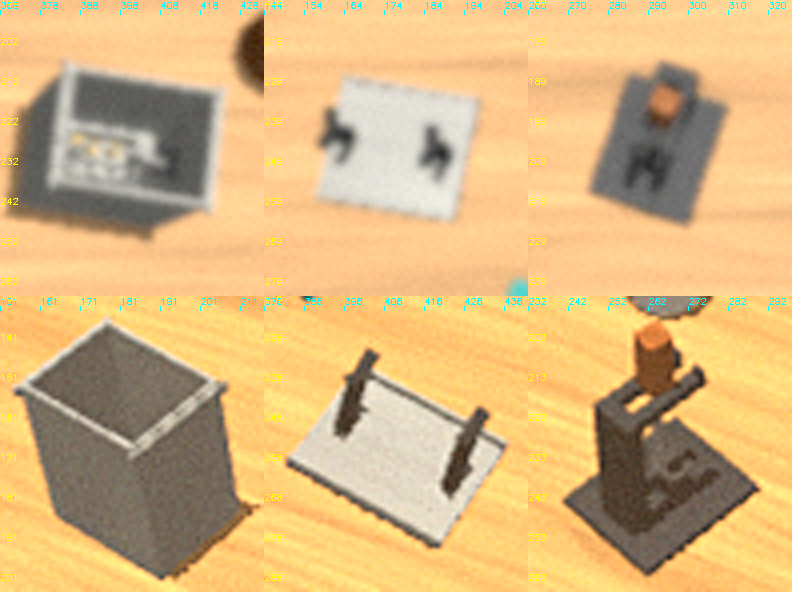

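The crop confirms the choice: the dark fork stand holds the rod, the tank contains the basket, and the drip stand has two dark uprights. I'll fit the poses from the clicked corners.

```bash
cat > h.py <<'E'
import numpy as np
from scipy.optimize import least_squares
def proj(c,P):
    P=np.atleast_2d(P);T=c["T"];q=(P-T[:3,3])@T[:3,:3]
    f=210/np.tan(np.radians(c["fov_y"])/2)
    return np.c_[c["cx"]-f*q[:,0]/q[:,2], c["cy"]+f*q[:,1]/q[:,2]]
def ray(c,u,v,z):
    f=210/np.tan(np.radians(c["fov_y"])/2);T=c["T"]
    r=T[:3,:3]@np.array([(u-c["cx"])/f,-(v-c["cy"])/f,-1]);o=T[:3,3]
    return o+r*(z-o[2])/r[2]
def R(a): return np.array([[np.cos(a),-np.sin(a),0],[np.sin(a),np.cos(a),0],[0,0,1]])
def fit(obs,p0,zoff=0):  # obs: (cam, local xyz, uv); unknown x,y,yaw
    def f(p): return np.concatenate([(proj(c,R(p[2])@np.array(l)+[p[0],p[1],zoff])-uv).ravel() for c,l,uv in obs])
    r=least_squares(f,p0,loss="soft_l1");return r.x,f(r.x).reshape(-1,2)
E
python3 - <<'E'
import pickle;from h import *
d=pickle.load(open("c0.pkl","rb"));t,s=d["top"],d["scene"]
a,b,h=.046,.058,.14
# top img: up=+x, left=+y ; scene: left/down=+x ...
O=[(t,(a,b,h),(384.2,208.2)),(t,(a,-b,h),(423.5,215)),(t,(-a,-b,h),(421,244.5)),(t,(-a,b,h),(381,238.8)),
 (s,(-a,-b,h),(178,137)),(s,(-a,b,h),(207.2,153.5)),(s,(a,b,h),(183.5,171)),(s,(a,-b,h),(155.2,154)),
 (s,(a,-b,0),(166,186.5)),(s,(a,b,0),(191.7,201.7)),(s,(-a,b,0),(210.5,182))]
for n,O,g in (("tank",O,(.4,-.3,0)),
 ("drip",[(t,(.052,.058,.012),(163.5,228.2)),(t,(.052,-.058,.012),(198,233.5)),(t,(-.052,-.058,.012),(191.7,264)),(t,(-.052,.058,.012),(157,258.2)),
  (s,(-.052,-.058,.012),(399.2,236.5)),(s,(-.052,.058,.012),(436.5,254.7)),(s,(.052,.058,.012),(419.5,278.5)),(s,(.052,-.058,.012),(382,259.5))],(.4,.3,0)),
 ("fork",[(t,(.055,.045,.008),(285.5,188.2)),(t,(.055,-.045,.008),(310,195.7)),(t,(-.055,-.045,.008),(300.5,225.2)),(t,(-.055,.045,.008),(275.5,216.5)),
  (s,(.055,-.045,.004),(241.2,244)),(s,(.055,.045,0),(262,262.2)),(s,(-.055,.045,.004),(289.5,241)),(s,(.042,-.017,.125),(249.2,220.2)),(s,(.042,.017,.125),(260,227))],(.5,0,-.3))):
    p,r=fit(O,g);print(n,np.round(p,4).tolist());print(np.round(r,1).tolist())
u=np.array([(665-528)/4+260,88/4+169]);print("handle top",ray(t,*u,.175), ray(s,(653-528)/4+232,(330-296)/4+193,.175))
E
```

```text
tank [0.4904, -0.3577, -0.1793]
[[0.0, -0.0], [-1.3, -1.0], [-1.6, -0.8], [-0.1, -1.1], [-0.4, -1.2], [-1.3, -2.5], [0.9, -2.4], [0.7, -1.6], [-1.4, -1.4], [-0.3, -0.6], [0.6, 1.7]]
drip [0.4627, 0.3526, -0.183]
[[-0.7, -0.9], [-1.0, -0.7], [-1.0, -0.1], [-0.9, 0.0], [-0.5, -2.6], [-0.3, -1.2], [-0.1, 0.5], [-1.0, -1.7]]
fork [0.5878, -0.0308, -0.3298]
[[-1.5, -1.1], [-0.7, -0.8], [-0.8, 0.2], [-1.4, 0.9], [-0.8, -0.5], [0.2, 0.5], [0.3, -1.5], [-1.1, -0.8], [-3.1, -0.6]]
handle top [ 0.59724516 -0.03458621  0.175     ] [ 0.58696564 -0.03187541  0.175     ]
```

```bash
cat > look.py <<'E'
import sys,pickle,cv2;from h import *;from workcell import env
def grab(cam,name):
    c=env.read_camera(cam);s=env.get_state();pickle.dump((c,s),open(name+".pkl","wb"))
    cv2.imwrite(f"pics/{name}.png",cv2.convertScaleAbs(c["img"][:,:,::-1],alpha=1.4));return c,s
def delta(target,yaw_y=None):  # world TCP target -> tool shift ; yaw_y desired azimuth (deg) of tool y
    s=env.get_state();w,x,y,z=s["orientation"];from scipy.spatial.transform import Rotation as Ro
    M=Ro.from_quat([x,y,z,w]).as_matrix();az=np.degrees(np.arctan2(M[1,1],M[0,1]))
    print("tcp",s["tcp_pos"].round(4),"yaz",az.round(2),"zdir",M[:,2].round(3),"F",s["wrist_force"].round(2),"gap",s["finger_gap"].round(4),"t",round(s["clock"],2),"j6",s["joint_pos"][5].round(2))
    print("tool shift",(M.T@(np.array(target)-s["tcp_pos"])).round(4), "turn",None if yaw_y is None else round((az-yaw_y+90)%180-90,2))
E
for i in 1 2 3; do python3 -m jog '[[-1,-0.0305,-0.025,-0.0058,0],[-1,-0.0305,-0.025,-0.0058,0],[-1,-0.0305,-0.025,-0.0058,0],[-1,-0.0305,-0.025,-0.0058,0],[-1,-0.0305,-0.025,-0.0058,0]]' | tail -c 400; done
python3 - <<'E'
from look import *
c,s=grab("wrist","w1");print(c["fov_y"],c["T"].round(3).tolist());delta([.5878,-.031,.149])
print(proj(c,[.5878,-.0308,.175]),proj(c,[.5878,-.0308,.125]))
E
```

```text
clock: 0.52
tcp_pos: [0.3192, 0.3503, 0.2432]
orientation: [-0.0, 0.203, 0.979, -0.0]
wrist_force: [0.8, 0.5, 0.5]
finger_gap: 0.0852
grip_force: 0.0
clock: 0.93
tcp_pos: [0.4094, 0.1748, 0.2725]
orientation: [-0.0, 0.203, 0.979, 0.0]
wrist_force: [1.3, 0.1, -0.8]
finger_gap: 0.085
grip_force: 0.0
clock: 1.35
tcp_pos: [0.4996, -0.0008, 0.3014]
orientation: [-0.0, 0.204, 0.979, 0.0]
wrist_force: [0.8, 0.6, 0.0]
finger_gap: 0.0852
grip_force: 0.0
60.689476493995194 [[0.399, -0.881, -0.254, 0.435], [0.917, 0.383, 0.111, 0.026], [-0.0, -0.277, 0.961, 0.46], [0.0, 0.0, 0.0, 1.0]]Traceback (most recent call last):
  File "<stdin>", line 2, in <module>
  File "look.py", line 8, in delta
    print("tcp",s["tcp_pos"].round(4),"yaz",az.round(2),"zdir",M[:,2].round(3),"F",s["wrist_force"].round(2),"gap",s["finger_gap"].round(4),"t",round(s["clock"],2),"j6",s["joint_pos"][5].round(2))
                                                                                                                   ^^^^^^^^^^^^^^^^^^^^^
AttributeError: 'float' object has no attribute 'round'
```

View pics/w1.png

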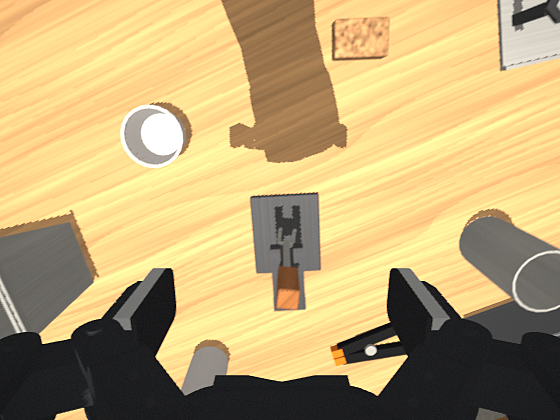

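The wrist view shows the fork stand at (285,245), with the handle top near (288,298). I'll zoom in to read the rod yaw and overlay the fitted fork model.

```bash
sed -i 's/s\["finger_gap"\].round(4)/round(s["finger_gap"],4)/' look.py
python3 - <<'E'
from look import *
c,s=pickle.load(open("w1.pkl","rb"))
im=cv2.convertScaleAbs(c["img"][180:320,230:340,::-1],alpha=1.8);im=cv2.resize(im,None,fx=4,fy=4,interpolation=cv2.INTER_CUBIC)
b=im.copy()
p=np.array([.5878,-.0308,-.3298])
for L in ([(.055,.045,.008),(.055,-.045,.008),(-.055,-.045,.008),(-.055,.045,.008)],[(.042,.017,.125),(.042,-.017,.125),(.028,-.017,.125),(.028,.017,.125)],
  [(-.03,.0065,.125),(-.03,.0165,.125),(.028,.0165,.125),(.028,.0065,.125)],[(-.03,-.0065,.125),(-.03,-.0165,.125),(.028,-.0165,.125),(.028,-.0065,.125)]):
    q=proj(c,[R(p[2])@np.array(l)+[p[0],p[1],0] for l in L]);cv2.polylines(b,[((q-[230,180])*4).astype(int)],True,(0,255,0),1)
cv2.imwrite("pics/w1c.png",cv2.resize(np.hstack([im,b]),(800,509)))
E
```

```text
(no output)
```

View pics/w1c.png

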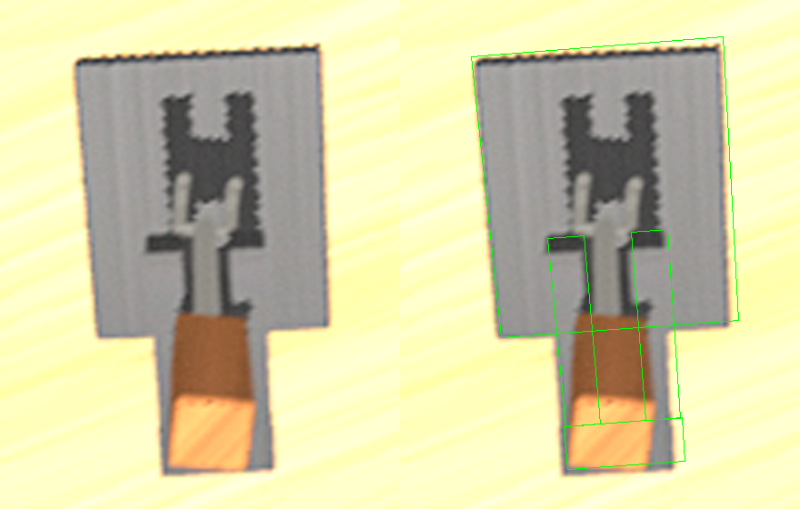

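The hook tines point up in the image, roughly along fork −x, and the handle faces are clear. I'll refit the fork and rod from this close view.

Run:
```python
from look import *
c,s=pickle.load(open("w1.pkl","rb"))
px=lambda u,v:(230+u/3.636,180+v/3.636)
O=[(c,(-.055,-.045,.008),px(77,60)),(c,(-.055,.045,.008),px(320,46)),(c,(.055,.045,.008),px(328,325)),(c,(.055,-.045,.008),px(98,337)),
(c,(.042,-.017,.125),px(163,473)),(c,(.042,.017,.125),px(272,467)),(c,(-.03,-.0165,.129),px(147,237)),(c,(-.03,.0165,.129),px(263,233))]
p,r=fit(O,(.59,-.03,-.33));print("fork",p.round(4),r.round(1).tolist())
az=np.pi-.33
# rod: +x image up, image right=+tool y => rod y: left-handed check: x up(image), z toward viewer -> y left
O=[(c,(.01,.01,.05),px(178,397)),(c,(.01,-.01,.05),px(257,403)),(c,(-.01,-.01,.05),px(246,470)),(c,(-.01,.01,.05),px(168,467)),
(c,(.01,.01,0),px(178,315)),(c,(.01,-.01,0),px(246,318)),(c,(.018,.009,-.086),px(185,177)),(c,(.018,-.009,-.086),px(236,181))]
q,r=fit(O,(.59,-.03,az),.125);print("rod",q.round(4),np.degrees(q[2]),r.round(1).tolist())
d=R(-p[2])@np.array([q[0]-p[0],q[1]-p[1],0]);print("rod in fork",d)
delta([q[0],q[1],.149],np.degrees(q[2])+90)
```

```text
fork [ 0.5881 -0.0325 -0.3541] [[-1.7, -1.0], [0.9, -0.9], [0.9, 0.0], [-1.1, 0.1], [-0.9, -0.5], [1.2, -0.4], [-0.6, 2.5], [0.8, 1.9]]
rod [ 0.5898 -0.0338  2.629 ] 150.62853259112208 [[-0.6, -0.5], [0.1, -0.1], [0.5, 1.4], [-0.1, 0.2], [-0.3, -2.0], [0.6, -1.0], [-0.3, 0.7], [0.1, 1.0]]
rod in fork [ 0.00205351 -0.00064474  0.        ]
tcp [ 0.5035 -0.0067  0.3016] yaz 66.21 zdir [ 0.003 -0.004 -1.   ] F [ 5.87 -4.98  0.54] gap 0.0853 t 1.4 j6 0.24
tool shift [-0.0892  0.0103  0.1529] turn 5.58
```

```bash
python3 -m jog '[[-1,-0.03,0.0034,0,0],[-1,-0.03,0.0034,0,0],[-1,-0.0292,0.0035,0,0],[-1,0,0,0,5.6],[-1,0,0,0,0]]' | tail -6
python3 -m jog '[[-1,0,0,0.035,0],[-1,0,0,0.035,0],[-1,0,0,0.035,0],[-1,0,0,0,0],[-1,0,0,0,0]]'|tail -6
python3 - <<'E'
from look import *
delta([.5898,-.0338,.147],60.6)
E
```

```text
clock: 1.82
tcp_pos: [0.586, -0.0254, 0.2993]
orientation: [-0.002, 0.253, 0.968, -0.0]
wrist_force: [0.3, -0.2, -0.5]
finger_gap: 0.0853
grip_force: 0.0
clock: 2.23
tcp_pos: [0.5828, -0.0241, 0.1952]
orientation: [-0.003, 0.25, 0.968, -0.0]
wrist_force: [0.4, -0.7, 0.4]
finger_gap: 0.0857
grip_force: 0.0
tcp [ 0.5828 -0.0241  0.1952] yaz 61.03 zdir [-0.005  0.001 -1.   ] F [ 0.41 -0.75  0.44] gap 0.0857 t 2.23 j6 0.33
tool shift [-0.0111 -0.0051  0.0482] turn 0.43
```

```bash
python3 -m jog '[[-1,-0.011,-0.005,0,0],[-1,0,0,0.024,0],[-1,0,0,0.024,0],[-1,0,0,0,0],[-1,0,0,0,0]]'|tail -6
python3 - <<'E'
from look import *
delta([.5898,-.0338,.147],60.6)
E
```

```text
clock: 2.65
tcp_pos: [0.5935, -0.0352, 0.1502]
orientation: [0.001, 0.251, 0.968, 0.0]
wrist_force: [-0.6, -0.1, 0.4]
finger_gap: 0.0852
grip_force: 0.0
tcp [ 0.5935 -0.0352  0.1502] yaz 60.93 zdir [ 0.002 -0.    -1.   ] F [-0.62 -0.15  0.37] gap 0.0852 t 2.65 j6 0.31
tool shift [ 0.0039 -0.0005  0.0032] turn 0.33
```

```bash
python3 -m jog '[[-1,0.003,0,0.002,0],[-1,0,0,0,0],[1,0,0,0,0],[1,0,0,0,0],[1,0,0,0,0]]' 60|tail -6
python3 -m jog '[[1,0,0,0,0],[1,0,0,0,0],[1,0,0,0,0],[1,0,0,0,0],[1,0,0,0,0]]'|tail -6
python3 -m jog '[[1,0,0,0,0],[1,0,0,0,0]]'|tail -6
```

```text
clock: 3.07
tcp_pos: [0.5903, -0.0332, 0.1473]
orientation: [0.001, 0.251, 0.968, 0.0]
wrist_force: [-0.7, -0.4, 0.5]
finger_gap: 0.0513
grip_force: 0.0
clock: 3.48
tcp_pos: [0.5901, -0.0332, 0.1467]
orientation: [0.0, 0.251, 0.968, 0.0]
wrist_force: [0.4, 0.0, 1.5]
finger_gap: 0.0182
grip_force: 60.2
clock: 3.65
tcp_pos: [0.5901, -0.0331, 0.1467]
orientation: [0.0, 0.251, 0.968, 0.0]
wrist_force: [0.5, -0.3, 2.6]
finger_gap: 0.0184
grip_force: 60.3
```

```bash
python3 -m jog '[[1,0,0,-0.005,0],[1,0,0,-0.005,0],[1,0,0,0,0],[1,0.0074,-0.0011,0,0],[1,0.0074,-0.0011,0,0]]'|tail -6
python3 -m jog '[[1,0.0148,-0.0022,0,0],[1,0.0148,-0.0022,0,0],[1,0.0148,-0.0022,0,0],[1,0.0148,-0.0022,0,0],[1,0,0,0,0]]'|tail -6
python3 - <<'E'
from look import *
delta([.4904,-.3577,.35],80)
E
```

```text
clock: 4.07
tcp_pos: [0.5752, -0.0278, 0.156]
orientation: [-0.0, 0.251, 0.968, 0.0]
wrist_force: [-0.1, -0.9, -1.4]
finger_gap: 0.0186
grip_force: 59.8
clock: 4.48
tcp_pos: [0.5158, -0.0054, 0.156]
orientation: [-0.002, 0.251, 0.968, 0.0]
wrist_force: [-0.9, 0.6, -1.3]
finger_gap: 0.018
grip_force: 59.8
tcp [ 0.5158 -0.0054  0.156 ] yaz 60.98 zdir [-0.004  0.001 -1.   ] F [-0.88  0.57 -1.34] gap 0.018 t 4.48 j6 0.34
tool shift [-0.148  -0.3206 -0.1942] turn -19.02
```

```bash
python3 -m jog '[[1,0,0,-0.04,0],[1,0,0,-0.04,0],[1,0,0,-0.035,-6.3],[1,0,0,-0.03,-6.3],[1,0,0,-0.03,-6.4]]'|tail -6
python3 -m jog '[[1,-0.0073,-0.039,0,0],[1,-0.0073,-0.039,0,0],[1,-0.0073,-0.039,0,0],[1,-0.0073,-0.039,0,0],[1,-0.0073,-0.039,0,0]]'|tail -6
python3 -m jog '[[1,-0.0073,-0.039,0,0],[1,-0.0073,-0.039,0,0],[1,-0.0073,-0.039,0,0],[1,-0.0073,-0.039,0,0],[1,0,0,0,0]]'|tail -6
python3 -m jog '[[1,0,0,0,0],[1,0,0,0,0]]'|tail -6
python3 - <<'E'
from look import *
grab("wrist","w2");delta([.52,-.363,.33],80)
E
```

```text
clock: 4.9
tcp_pos: [0.5197, -0.0068, 0.3333]
orientation: [0.001, 0.085, 0.996, -0.0]
wrist_force: [1.0, 0.5, -1.2]
finger_gap: 0.0182
grip_force: 59.8
clock: 5.32
tcp_pos: [0.5214, -0.2069, 0.3314]
orientation: [0.0, 0.088, 0.996, -0.0]
wrist_force: [1.0, 0.7, -1.8]
finger_gap: 0.0179
grip_force: 59.8
clock: 5.73
tcp_pos: [0.522, -0.3712, 0.328]
orientation: [-0.001, 0.091, 0.996, -0.001]
wrist_force: [-0.7, 0.9, -2.6]
finger_gap: 0.0178
grip_force: 59.8
clock: 5.9
tcp_pos: [0.5228, -0.3638, 0.3307]
orientation: [-0.0, 0.088, 0.996, 0.001]
wrist_force: [0.1, 0.3, -0.2]
finger_gap: 0.0184
grip_force: 59.8
tcp [ 0.523  -0.3631  0.3313] yaz 79.95 zdir [-0.     0.001 -1.   ] F [-0.22 -0.13 -1.46] gap 0.0183 t 5.95 j6 -0.56
tool shift [ 0.003  -0.0005  0.0013] turn -0.05
```

View pics/w2.png

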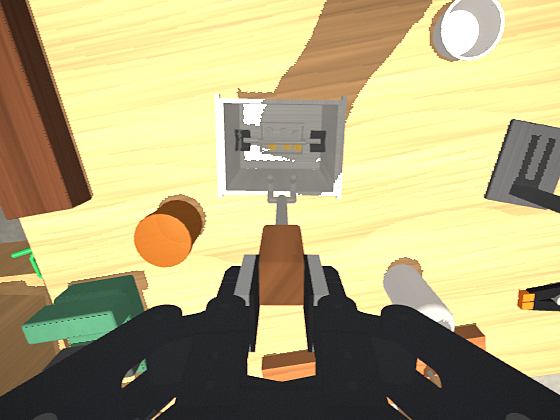

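The view from above shows the tank rim at (217–346, 95–196), the basket bail near row 140, and the hook at (283,195). One zoom will locate the rim and bail.

Run:
```python
from look import *
c,s=pickle.load(open("w2.pkl","rb"))
im=cv2.resize(c["img"][80:210,205:360,::-1],None,fx=5,fy=4.6,interpolation=cv2.INTER_CUBIC)[:598]
for k in range(0,155,10): cv2.putText(im,str(205+k),(k*5,10),0,.35,(0,0,255),1);cv2.line(im,(k*5,12),(k*5,18),(0,0,255),1)
for k in range(0,130,10): cv2.putText(im,str(80+k),(0,int(k*4.6)+4),0,.35,(0,0,255),1);cv2.line(im,(22,int(k*4.6)),(30,int(k*4.6)),(0,0,255),1)
cv2.imwrite("pics/w2c.png",im)
```

```text
(no output)
```

View pics/w2c.png

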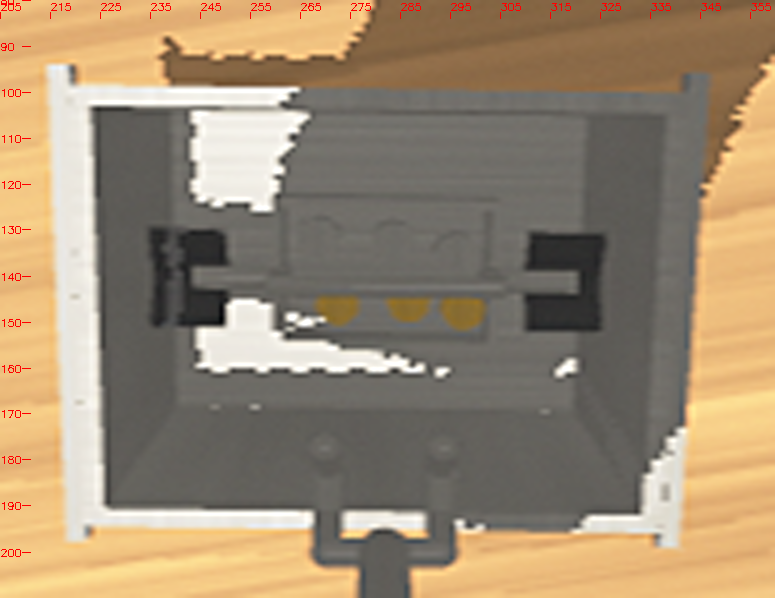

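Run:
```python
from look import *
c,s=pickle.load(open("w2.pkl","rb"))
px=lambda u,v:(205+u/5,80+v/4.6)
O=[(c,(-.042,-.054,.14),px(93,104)),(c,(-.042,.054,.14),px(665,114)),(c,(.042,.054,.14),px(642,514)),(c,(.042,-.054,.14),px(105,507)),
(c,(.042,-.054,.004),px(178,405)),(c,(.042,.054,.004),px(577,408)),(c,(0,-.046,.053),px(192,277)),(c,(0,.046,.053),px(580,282)),(c,(0,-.0235,.073),px(268,284)),(c,(0,.0235,.073),px(507,286))]
p,r=fit(O,(.49,-.357,-.18));print("tank",p.round(4),np.degrees(p[2]),r.round(1).tolist())
O=[(c,(.018,.009,-.086),px(325,446)),(c,(.018,-.009,-.086),px(443,446))]
q,r=fit(O,(.52,-.363,2.97),s["tcp_pos"][2]-.0217);print("rod",q.round(4),np.degrees(q[2]),r.round(1).tolist(),s["tcp_pos"])
d=R(-p[2])@np.array([q[0]-p[0],q[1]-p[1],0]);print("rod in tank",d)
```

```text
tank [ 0.4925 -0.3593 -0.1911] -10.946507081543198 [[-0.0, -0.0], [1.2, -0.5], [0.9, 0.2], [0.1, 0.2], [0.1, -0.1], [-0.4, 0.4], [-1.0, -0.2], [-1.9, -0.2], [1.7, 0.1], [-5.1, 0.3]]
rod [ 0.5217 -0.3638  2.9645] 169.8552286443336 [[-0.2, 0.0], [0.2, 0.0]] [ 0.52301708 -0.36305002  0.33133175]
rod in tank [0.02955414 0.00111807 0.        ]
```

```bash
python3 -m jog '[[1,0,0,0.025,0],[1,0,0,0.025,0],[1,0,0,0.025,0],[1,0,0,0.025,0],[1,0,0,0,0]]'|tail -6
python3 -m jog '[[1,0,0,0.02,0],[1,0,0,0.02,0],[1,0,0,0.018,0],[1,0,0,0,0],[1,0,0,0,0]]'|tail -6
python3 - <<'E'
from look import *
delta([.523,-.363,.172],80)
E
```

```text
clock: 6.37
tcp_pos: [0.5212, -0.3599, 0.2265]
orientation: [-0.003, 0.087, 0.996, 0.003]
wrist_force: [-0.4, 0.4, -2.4]
finger_gap: 0.0181
grip_force: 59.8
clock: 6.78
tcp_pos: [0.5232, -0.3628, 0.1745]
orientation: [-0.0, 0.087, 0.996, 0.0]
wrist_force: [-0.9, 0.6, -1.4]
finger_gap: 0.0183
grip_force: 59.8
tcp [ 0.5232 -0.3628  0.1745] yaz 80.0 zdir [-0.  0. -1.] F [-0.91  0.63 -1.37] gap 0.0183 t 6.78 j6 -0.56
tool shift [ 0.0002 -0.0003  0.0025] turn -0.0
```

```bash
python3 -m jog '[[1,0,0,0.002,0],[1,0.007,0,0,0],[1,0.007,0,0,0],[1,0.0072,0,0,0],[1,0,0,0,0]]'|tail -6
python3 -m jog '[[1,0,0,0,0],[1,0,0,-0.004,0],[1,0,0,-0.004,0],[1,0,0,-0.004,0],[1,0,0,0,0]]'|tail -6
python3 -m jog '[[1,0,0,-0.003,0],[1,0,0,-0.003,0],[1,0,0,-0.003,0],[1,0,0,0,0],[1,0,0,0,0]]'|tail -6
```

```text
clock: 7.2
tcp_pos: [0.5007, -0.3599, 0.1723]
orientation: [-0.0, 0.088, 0.996, -0.0]
wrist_force: [-0.2, -0.0, -0.9]
finger_gap: 0.0183
grip_force: 59.9
clock: 7.62
tcp_pos: [0.5028, -0.3607, 0.1847]
orientation: [0.001, 0.088, 0.996, -0.001]
wrist_force: [-0.4, 0.1, -1.2]
finger_gap: 0.0179
grip_force: 59.9
clock: 8.03
tcp_pos: [0.5022, -0.3602, 0.1924]
orientation: [0.0, 0.088, 0.996, 0.0]
wrist_force: [-0.4, 0.8, -2.6]
finger_gap: 0.0183
grip_force: 59.7
```

```bash
python3 -m jog '[[1,0,0,-0.006,0],[1,0,0,-0.008,0],[1,0,0,-0.008,0],[1,0,0,-0.006,0],[1,0,0,0,0]]'|tail -6
python3 - <<'E'
from look import *
c,s=pickle.load(open("w2.pkl","rb"))
c,s=grab("wrist","w3");delta([.5022,-.3602,.34],80)
im=c["img"][60:260,180:380,::-1];cv2.imwrite("pics/w3c.png",cv2.resize(im,(600,600),interpolation=cv2.INTER_CUBIC))
E
```

```text
clock: 8.45
tcp_pos: [0.503, -0.3609, 0.2227]
orientation: [0.001, 0.088, 0.996, -0.001]
wrist_force: [-0.4, -1.0, -1.9]
finger_gap: 0.0179
grip_force: 59.7
tcp [ 0.5028 -0.3607  0.2218] yaz 79.92 zdir [ 0.002 -0.002 -1.   ] F [ 0.81  0.32 -2.95] gap 0.0181 t 8.5 j6 -0.58
tool shift [ 0.0004  0.0003 -0.1182] turn -0.08
```

View pics/w3c.png

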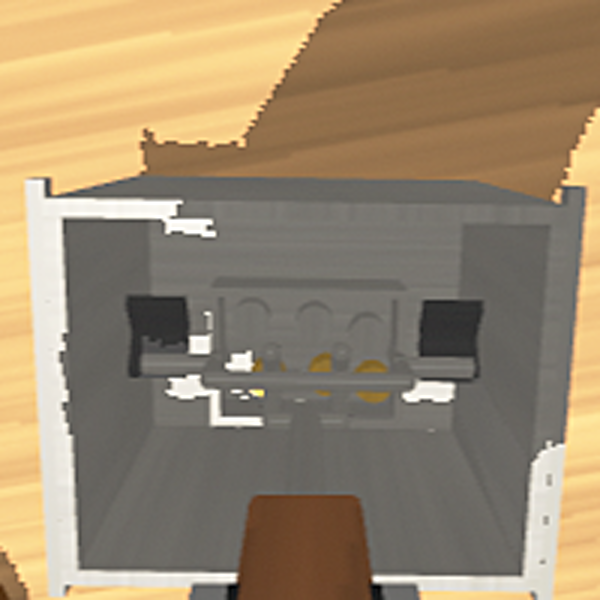

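The basket is on both tines, bail bar at (310,375) and centred. Lifting it clear.

```bash
python3 -m jog '[[1,0,0,-0.006,0],[1,0,0,-0.012,0],[1,0,0,-0.015,0],[1,0,0,-0.015,0],[1,0,0,-0.015,0]]'|tail -6
python3 -m jog '[[1,0,0,-0.015,0],[1,0,0,-0.015,0],[1,0,0,-0.015,0],[1,0,0,-0.01,0],[1,0,0,-0.005,0]]'|tail -6
python3 -m jog '[[1,0,0,0,0],[1,0,0,0,0],[1,0,0,0,0]]'|tail -6
```

```text
clock: 8.92
tcp_pos: [0.5019, -0.3599, 0.2838]
orientation: [-0.0, 0.088, 0.996, 0.0]
wrist_force: [0.0, 0.9, -1.3]
finger_gap: 0.0181
grip_force: 59.7
clock: 9.33
tcp_pos: [0.5024, -0.3604, 0.3451]
orientation: [0.001, 0.088, 0.996, -0.001]
wrist_force: [-0.1, -0.6, -1.9]
finger_gap: 0.018
grip_force: 59.7
clock: 9.58
tcp_pos: [0.502, -0.36, 0.3423]
orientation: [-0.001, 0.088, 0.996, 0.001]
wrist_force: [0.4, 0.3, -3.1]
finger_gap: 0.0183
grip_force: 59.7
```

```bash
python3 -m jog '[[1,0.0007,0.006,0,0],[1,0.0014,0.012,0,0],[1,0.0021,0.018,0,0],[1,0.0028,0.024,0,0],[1,0.0028,0.024,0,0]]'|tail -6
python3 -m jog '[[1,0.0028,0.024,0,0],[1,0.0028,0.024,0,0],[1,0.0028,0.024,0,0],[1,0.0028,0.024,0,0],[1,0.0028,0.024,0,0]]'|tail -6
python3 -m jog '[[1,0.0028,0.024,0,0],[1,0.0028,0.024,0,0],[1,0.0028,0.024,0,0],[1,0.0028,0.024,0,0],[1,0.0028,0.024,0,0]]'|tail -5
python3 -m jog '[[1,0.0028,0.024,0,0],[1,0.0028,0.024,0,0],[1,0.0028,0.024,0,0],[1,0.0028,0.024,0,0],[1,0.0028,0.024,0,0]]'|tail -5
python3 -m jog '[[1,0.0028,0.024,0,0],[1,0.0028,0.024,0,0],[1,0.0028,0.024,0,0],[1,0.0028,0.024,0,0],[1,0.0028,0.024,0,0]]'|tail -5
python3 -m jog '[[1,0.0028,0.024,0,0],[1,0.0028,0.024,0,0],[1,0.0028,0.024,0,0],[1,0.0021,0.018,0,0],[1,0.0014,0.012,0,0]]'|tail -5
python3 -m jog '[[1,0.0007,0.006,0,0],[1,0,0,0,0],[1,0,0,0,0],[1,0,0,0,0],[1,0,0,0,0]]'|tail -6
python3 - <<'E'
from look import *
c,s=grab("wrist","w4");delta([.471,.351,.34],80)
p=[.4627,.3526,-.183]
print(proj(c,[R(p[2])@np.array(l)+[p[0],p[1],0] for l in [(0,-.041,.076),(0,.041,.076)]]))
cv2.imwrite("pics/w4.png",cv2.resize(c["img"][:,:,::-1],(784,588),interpolation=cv2.INTER_CUBIC))
E
```

```text
clock: 10.0
tcp_pos: [0.5069, -0.274, 0.3428]
orientation: [-0.0, 0.088, 0.996, 0.001]
wrist_force: [0.3, -0.3, -2.5]
finger_gap: 0.0182
grip_force: 59.7
clock: 10.42
tcp_pos: [0.5138, -0.1527, 0.3432]
orientation: [-0.0, 0.088, 0.996, 0.0]
wrist_force: [0.1, 0.3, -3.5]
finger_gap: 0.0184
grip_force: 59.7
tcp_pos: [0.5207, -0.0323, 0.3433]
orientation: [-0.0, 0.088, 0.996, 0.0]
wrist_force: [0.8, -0.5, -2.1]
finger_gap: 0.0185
grip_force: 59.7
tcp_pos: [0.5277, 0.0881, 0.3433]
orientation: [-0.0, 0.087, 0.996, 0.0]
wrist_force: [0.4, -0.3, -2.3]
finger_gap: 0.0183
grip_force: 59.7
tcp_pos: [0.5348, 0.2086, 0.3433]
orientation: [-0.0, 0.087, 0.996, 0.0]
wrist_force: [0.1, -0.7, -2.3]
finger_gap: 0.0184
grip_force: 59.7
tcp_pos: [0.5408, 0.3117, 0.3429]
orientation: [-0.001, 0.087, 0.996, 0.0]
wrist_force: [0.0, -1.0, -2.8]
finger_gap: 0.0184
grip_force: 59.7
clock: 12.5
tcp_pos: [0.5427, 0.3141, 0.3437]
orientation: [0.0, 0.089, 0.996, -0.0]
wrist_force: [-0.4, -0.1, -2.0]
finger_gap: 0.0181
grip_force: 59.7
tcp [0.5427 0.3142 0.3437] yaz 79.84 zdir [ 0.  0. -1.] F [-0.23 -0.62 -2.28] gap 0.0183 t 12.55 j6 0.57
tool shift [0.0771 0.0236 0.0037] turn -0.16
[[266.63166925  91.57669795]
 [339.21191077  91.99488312]]
```

View pics/w4.png

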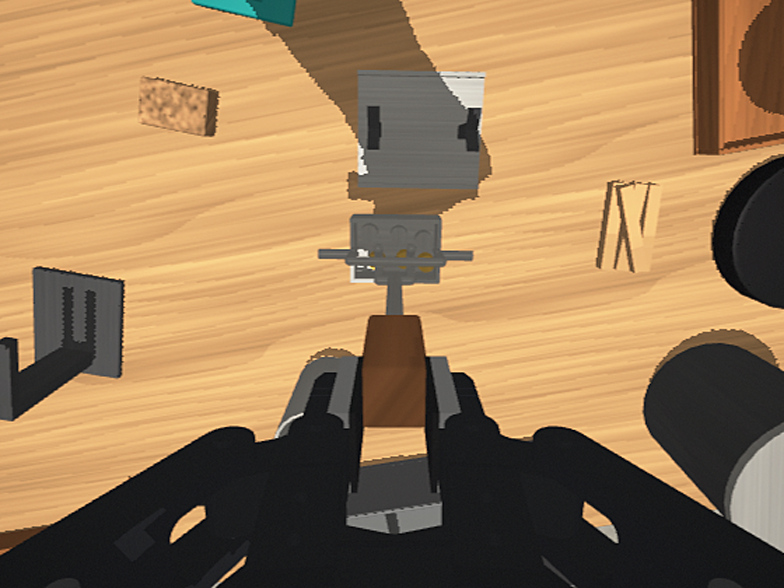

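The basket hangs level on the hook, with pins from (318,254) to (473,256). The drip tray is at (358–486, 72–189) with uprights at x 374 and 472. Fitting both.

Run:
```python
from look import *
c,s=pickle.load(open("w4.pkl","rb"))
px=lambda u,v:(u/1.4,v/1.4)
f3=lambda O,g,z=0:fit(O,g,z)
O=[(c,(-.052,-.058,.012),px(358,72)),(c,(-.052,.058,.012),px(486,73)),(c,(.052,.058,.012),px(478,188)),(c,(.052,-.058,.012),px(359,187))]
p,r=fit(O,(.46,.35,-.18));print("drip",p.round(4),np.degrees(p[2]),r.round(1).tolist())
for l in [(0,-.046,.076),(0,-.036,.076),(0,.036,.076),(0,.046,.076),(.014,-.041,.076),(-.014,-.041,.076)]: print(l,(proj(c,R(p[2])@np.array(l)+[p[0],p[1],0])*1.4).round(0))
zb=s["tcp_pos"][2]-.1707
O=[(c,(0,-.046,.036),px(318,254)),(c,(0,.046,.036),px(473,256)),(c,(0,-.026,.056),px(346,263)),(c,(0,.026,.056),px(446,264))]
q,r=fit(O,(.53,.32,-.18),zb);print("basket",q.round(4),np.degrees(q[2]),r.round(1).tolist())
print("basket in drip",R(-p[2])@np.array([q[0]-p[0],q[1]-p[1],0]));D=R(-q[2])@np.array([s["tcp_pos"][0]-q[0],s["tcp_pos"][1]-q[1],0]);print("tcp in basket",D)
t=s["tcp_pos"][:2]+p[:2]-q[:2];delta([*t,.30],80)
```

```text
drip [ 0.4635  0.3527 -0.1902] -10.897039075060862 [[-0.4, -1.1], [0.1, -0.5], [0.9, 1.2], [-0.5, 0.8]]
(0, -0.046, 0.076) [[367. 129.]]
(0, -0.036, 0.076) [[380. 129.]]
(0, 0.036, 0.076) [[469. 130.]]
(0, 0.046, 0.076) [[481. 130.]]
(0.014, -0.041, 0.076) [[374. 147.]]
(-0.014, -0.041, 0.076) [[374. 110.]]
basket [ 0.534   0.316  -0.1899] -10.877804322923316 [[0.1, 0.4], [-0.1, 0.4], [2.1, -0.5], [-2.6, -0.4]]
basket in drip [ 0.07614122 -0.02265673  0.        ]
tcp in basket [ 0.00895795 -0.00017432  0.        ]
tcp [0.5427 0.3142 0.3437] yaz 79.84 zdir [ 0.  0. -1.] F [-0.23 -0.62 -2.28] gap 0.0183 t 12.55 j6 0.57
tool shift [0.0759 0.0236 0.0437] turn -0.16
```

```bash
python3 -m jog '[[1,0.004,0.0012,0,0],[1,0.008,0.0025,0,0],[1,0.012,0.0037,0,0],[1,0.014,0.0044,0,0],[1,0.014,0.0044,0,0]]'|tail -6
python3 -m jog '[[1,0.012,0.0037,0,0],[1,0.008,0.0025,0,0],[1,0.004,0.0012,0,0],[1,0,0,0,0],[1,0,0,0,0]]'|tail -6
python3 -m jog '[[1,0,0,0.006,0],[1,0,0,0.012,0],[1,0,0,0.016,0],[1,0,0,0.016,0],[1,0,0,0.016,0]]'|tail -6
python3 -m jog '[[1,0,0,0.016,0],[1,0,0,0.016,0],[1,0,0,0.012,0],[1,0,0,0.006,0],[1,0,0,0,0]]'|tail -6
python3 - <<'E'
from look import *
c,s=grab("wrist","w5");delta([.4635+.0088,.3527-.0018,.21],80)
E
```

```text
clock: 12.97
tcp_pos: [0.4927, 0.3407, 0.3435]
orientation: [-0.0, 0.088, 0.996, 0.0]
wrist_force: [-1.0, 0.7, -3.3]
finger_gap: 0.0185
grip_force: 59.7
clock: 13.38
tcp_pos: [0.4719, 0.3519, 0.3436]
orientation: [0.0, 0.088, 0.996, 0.0]
wrist_force: [0.0, 0.4, -3.0]
finger_gap: 0.0181
grip_force: 59.7
clock: 13.8
tcp_pos: [0.4726, 0.3512, 0.276]
orientation: [-0.0, 0.088, 0.996, -0.0]
wrist_force: [0.2, -0.0, -3.3]
finger_gap: 0.0183
grip_force: 59.7
clock: 14.22
tcp_pos: [0.4714, 0.3508, 0.2252]
orientation: [-0.001, 0.088, 0.996, -0.001]
wrist_force: [-1.0, -0.1, -2.9]
finger_gap: 0.018
grip_force: 59.7
tcp [0.4718 0.3511 0.2265] yaz 79.88 zdir [-0.002 -0.001 -1.   ] F [ 0.54  0.67 -2.37] gap 0.0186 t 14.27 j6 0.68
tool shift [-0.0005 -0.0001  0.0165] turn -0.12
```

Position is within 1 mm. Lowering slowly until the pins rest, at a TCP height of about 0.2007, then to about 0.193.

```bash
python3 -m jog '[[1,0,0,0.006,0],[1,0,0,0.006,0],[1,0,0,0.005,0],[1,0,0,0.003,0],[1,0,0,0.003,0]]'|tail -6
python3 -m jog '[[1,0,0,0.003,0],[1,0,0,0.003,0],[1,0,0,0.003,0],[1,0,0,0,0],[1,0,0,0,0]]'|tail -6
python3 - <<'E'
from look import *
c,s=grab("wrist","w6");delta([.4722,.351,.194],80)
im=c["img"][60:260,180:380,::-1];cv2.imwrite("pics/w6c.png",cv2.resize(im,(600,600),interpolation=cv2.INTER_CUBIC))
E
```

```text
clock: 14.68
tcp_pos: [0.4718, 0.3517, 0.2041]
orientation: [-0.0, 0.088, 0.996, 0.0]
wrist_force: [0.0, 0.1, -2.4]
finger_gap: 0.018
grip_force: 59.7
clock: 15.1
tcp_pos: [0.4719, 0.3518, 0.1954]
orientation: [0.0, 0.088, 0.996, 0.0]
wrist_force: [-0.2, 0.2, -0.3]
finger_gap: 0.018
grip_force: 59.8
tcp [0.472  0.3518 0.1956] yaz 79.92 zdir [ 0.  0. -1.] F [ 0.47 -0.34 -1.  ] gap 0.0182 t 15.15 j6 0.68
tool shift [-0.0003 -0.0007  0.0016] turn -0.08
```

View pics/w6c.png

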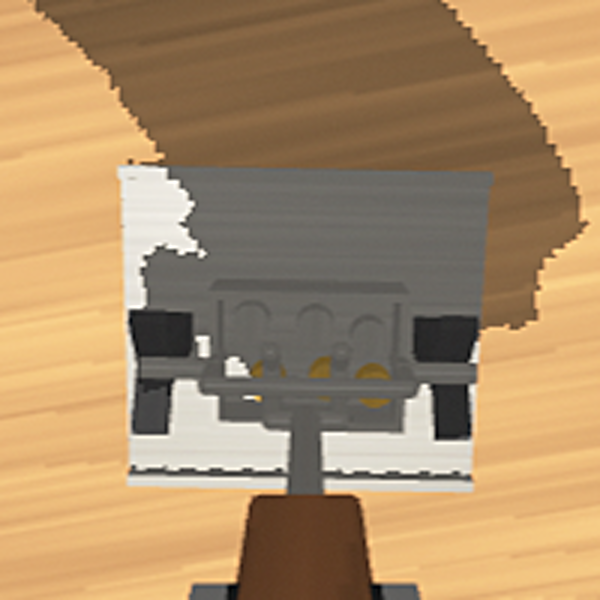

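Both pins sit in the notches: the left at (160,365), the right at (450,370). Lowering the hook free, backing off and rising.

```bash
python3 -m jog '[[1,0,0,0.003,0],[1,0,0,0.003,0],[1,0,0,0.003,0],[1,0,0,0,0],[1,0,0,0,0]]'|tail -6
python3 -m jog '[[1,0,0,0.001,0],[1,0,0,0,0],[1,0,0,0,0]]'|tail -6
python3 -m jog '[[1,-0.006,0,0,0],[1,-0.008,0,0,0],[1,-0.008,0,0,0],[1,-0.008,0,0,0],[1,-0.006,0,0,0]]'|tail -6
python3 -m jog '[[1,-0.002,0,0,0],[1,0,0,0,0],[1,0,0,0,0]]'|tail -6
```

```text
clock: 15.57
tcp_pos: [0.4717, 0.3516, 0.186]
orientation: [-0.0, 0.088, 0.996, -0.0]
wrist_force: [0.4, 0.6, -1.4]
finger_gap: 0.0183
grip_force: 59.8
clock: 15.82
tcp_pos: [0.4719, 0.3518, 0.1855]
orientation: [0.0, 0.088, 0.996, 0.0]
wrist_force: [-0.2, -0.3, -1.3]
finger_gap: 0.0183
grip_force: 59.8
clock: 16.23
tcp_pos: [0.5088, 0.3451, 0.1853]
orientation: [0.0, 0.088, 0.996, 0.0]
wrist_force: [0.3, -0.1, -0.9]
finger_gap: 0.0183
grip_force: 59.9
clock: 16.48
tcp_pos: [0.5093, 0.3449, 0.1852]
orientation: [-0.0, 0.088, 0.996, -0.0]
wrist_force: [-0.5, -0.0, -1.0]
finger_gap: 0.0181
grip_force: 59.9
```

```bash
python3 -m jog '[[1,0,0,-0.02,0],[1,0,0,-0.035,0],[1,0,0,-0.035,0],[1,0,0,-0.035,0],[1,0,0,-0.025,0]]'|tail -6
python3 -m jog '[[1,-0.0076,-0.0382,0,0],[1,-0.0076,-0.0382,0,0],[1,-0.0076,-0.0382,0,0],[1,-0.0076,-0.0382,0,0],[1,-0.0076,-0.0382,0,0]]'|tail -6
python3 -m jog '[[1,-0.0076,-0.0382,0,0],[1,-0.0076,-0.0382,0,0],[1,-0.0076,-0.0382,0,0],[1,-0.0076,-0.0382,0,0],[1,0,0,0,6.3]]'|tail -6
python3 -m jog '[[1,0,0,0,6.3],[1,0,0,0,6.4],[1,0,0,0,0],[1,0,0,0,0],[1,0,0,0,0]]'|tail -6
python3 - <<'E'
from look import *
grab("top","t2");grab("scene","s2");grab("wrist","w7");delta([.5158,-.0054,.158],60.9)
# basket check: top view pixels expected for gold parts / basket
for n in("t2","s2"):
    c,_=pickle.load(open(n+".pkl","rb"));print(n,proj(c,[[.4635,.3527,.066],[.4635,.3527,.03]]).round(0).tolist())
E
```

```text
clock: 16.9
tcp_pos: [0.509, 0.3453, 0.339]
orientation: [0.001, 0.088, 0.996, 0.001]
wrist_force: [0.4, 0.5, -1.1]
finger_gap: 0.0185
grip_force: 59.9
clock: 17.32
tcp_pos: [0.5125, 0.1491, 0.3357]
orientation: [0.0, 0.087, 0.996, 0.0]
wrist_force: [0.5, -0.7, -1.0]
finger_gap: 0.018
grip_force: 59.9
clock: 17.73
tcp_pos: [0.5163, -0.0113, 0.3353]
orientation: [0.0, 0.145, 0.989, -0.001]
wrist_force: [-0.6, 0.4, -1.0]
finger_gap: 0.0182
grip_force: 60.0
clock: 18.15
tcp_pos: [0.5163, -0.005, 0.3355]
orientation: [0.0, 0.249, 0.968, 0.0]
wrist_force: [-0.3, -0.5, -1.2]
finger_gap: 0.018
grip_force: 60.0
tcp [ 0.5164 -0.005   0.3354] yaz 61.04 zdir [ 0.  0. -1.] F [-0.56 -0.41 -1.29] gap 0.0181 t 18.3 j6 0.34
tool shift [ 0.0004 -0.0006  0.1774] turn 0.14
t2 [[173.0, 243.0], [175.0, 245.0]]
s2 [[413.0, 244.0], [410.0, 252.0]]
```

```bash
python3 -m jog '[[1,0,0,0.03,0],[1,0,0,0.04,0],[1,0,0,0.04,0],[1,0,0,0.04,0],[1,0,0,0.027,0]]'|tail -6
python3 -m jog '[[1,0,0,0,0],[1,0,0,0,0],[1,0,0,0,0]]'|tail -6
python3 - <<'E'
from look import *
c0=pickle.load(open("c0.pkl","rb"))
p=[.4635,.3527,-.19]
B=[R(p[2])@np.array([x,y,z])+[p[0],p[1],.03] for x in(-.02,.02) for y in(-.028,.028) for z in(0,.026)]+[R(p[2])@np.array([0,y,z])+[p[0],p[1],.03] for y,z in((-.026,.056),(.026,.056),(-.046,.036),(.046,.036))]
for n,m in(("t2","top"),("s2","scene")):
    c,_=pickle.load(open(n+".pkl","rb"));q=proj(c,B)
    d=cv2.absdiff(c["img"],c0[m]["img"]).max(2);u,v=q.mean(0).astype(int);w=d[v-25:v+25,u-28:u+28]>45
    ys,xs=np.nonzero(w);print(n,"pred",q.min(0).round(),q.max(0).round(),"diff",(xs.min()+u-28,ys.min()+v-25),(xs.max()+u-28,ys.max()+v-25),len(xs))
delta([.5158,-.0054,.158],60.9)
E
```

```text
clock: 18.72
tcp_pos: [0.5146, -0.0048, 0.1548]
orientation: [-0.002, 0.25, 0.968, -0.0]
wrist_force: [-0.5, -0.5, -1.1]
finger_gap: 0.0177
grip_force: 59.9
clock: 18.97
tcp_pos: [0.5177, -0.0055, 0.1603]
orientation: [0.001, 0.251, 0.968, 0.0]
wrist_force: [0.4, 0.1, -0.9]
finger_gap: 0.0184
grip_force: 59.9
t2 pred [158. 236.] [187. 252.] diff (np.int64(160), np.int64(238)) (np.int64(183), np.int64(253)) 86
s2 pred [397. 235.] [428. 262.] diff (np.int64(398), np.int64(235)) (np.int64(429), np.int64(266)) 416
tcp [ 0.5177 -0.0055  0.1603] yaz 60.95 zdir [ 0.002 -0.    -1.   ] F [ 0.4   0.1  -0.93] gap 0.0184 t 18.97 j6 0.34
tool shift [ 0.0017 -0.0009  0.0023] turn 0.05
```

```bash
python3 -m jog '[[1,-0.0128,0.0018,0.002,0],[1,-0.0128,0.0018,0,0],[1,0,0,0,0],[1,0,0,0,0],[1,0,0,0,0]]'|tail -6
python3 - <<'E'
from look import *
delta([.5901,-.0331,.157],60.9)
E
```

```text
clock: 19.38
tcp_pos: [0.5412, -0.0147, 0.158]
orientation: [0.001, 0.251, 0.968, 0.0]
wrist_force: [-0.2, 0.3, -1.5]
finger_gap: 0.0184
grip_force: 60.0
tcp [ 0.5412 -0.0147  0.158 ] yaz 60.93 zdir [ 0.002 -0.    -1.   ] F [-0.2   0.28 -1.52] gap 0.0184 t 19.38 j6 0.33
tool shift [-0.0517  0.0077  0.0011] turn 0.03
```

```bash
python3 -m jog '[[1,-0.013,0.0019,0,0],[1,-0.013,0.0019,0,0],[1,-0.013,0.0019,0,0],[1,-0.0125,0.0019,0,0],[1,0,0,0,0]]'|tail -6
python3 -m jog '[[1,0,0,0,0],[1,0,0,0.004,0],[1,0,0,0.004,0],[1,0,0,0,0],[1,0,0,0,0]]'|tail -6
python3 - <<'E'
from look import *
delta([.5901,-.0331,.1467],60.9)
E
```

```text
clock: 19.8
tcp_pos: [0.5912, -0.0338, 0.1571]
orientation: [0.001, 0.251, 0.968, 0.0]
wrist_force: [0.9, 0.1, -1.4]
finger_gap: 0.0181
grip_force: 60.0
clock: 20.22
tcp_pos: [0.5884, -0.0327, 0.148]
orientation: [-0.001, 0.251, 0.968, 0.0]
wrist_force: [-0.7, 0.5, -1.1]
finger_gap: 0.018
grip_force: 59.9
tcp [ 0.5884 -0.0327  0.148 ] yaz 60.94 zdir [-0.001  0.    -1.   ] F [-0.67  0.5  -1.09] gap 0.018 t 20.22 j6 0.32
tool shift [-0.0017  0.0005  0.0013] turn 0.04
```

```bash
python3 -m jog '[[1,0,0,0.0013,0],[1,0,0,0,0],[1,0,0,0,0]]'|tail -6
python3 -m jog '[[0.6,0,0,0,0],[0.3,0,0,0,0],[0,0,0,0,0],[-1,0,0,0,0],[-1,0,0,0,0]]'|tail -6
python3 -m jog '[[-1,0,0,0,0],[-1,0,0,0,0],[-1,0,0,0,0],[-1,0,0,0,0],[-1,0,0,0,0]]'|tail -6
```

```text
clock: 20.47
tcp_pos: [0.5892, -0.033, 0.1471]
orientation: [0.0, 0.251, 0.968, 0.0]
wrist_force: [-0.1, 0.9, -1.8]
finger_gap: 0.0182
grip_force: 59.9
clock: 20.88
tcp_pos: [0.5895, -0.0331, 0.1473]
orientation: [0.0, 0.251, 0.968, 0.0]
wrist_force: [-0.1, -0.4, -0.0]
finger_gap: 0.0651
grip_force: 0.0
clock: 21.3
tcp_pos: [0.5893, -0.0331, 0.1471]
orientation: [0.0, 0.251, 0.968, 0.0]
wrist_force: [-0.1, -1.1, -0.1]
finger_gap: 0.0856
grip_force: 0.0
```

```bash
python3 -m jog '[[-1,0,0,-0.02,0],[-1,0,0,-0.035,0],[-1,0,0,-0.035,0],[-1,0,0,-0.035,0],[-1,0,0,-0.03,0]]'|tail -6
python3 -m jog '[[-1,0.03,0,0,0],[-1,0.03,0,0,0],[-1,0.03,0,0,0],[-1,0,0,0,0],[-1,0,0,0,0]]'|tail -6
python3 -m jog '[[-1,0,0,0,0],[-1,0,0,0,0]]'|tail -1
python3 - <<'E'
from look import *
grab("wrist","w8");grab("top","t3");grab("scene","s3")
def handle(c,uv):
    im=c["img"].astype(int);m=(im[...,0]>1.5*im[...,2])&(im[...,0]-im[...,1]>55);m=m.astype(np.uint8)
    n,l,st,ce=cv2.connectedComponentsWithStats(m);k=[(i,st[i].tolist(),ce[i].round(1).tolist()) for i in range(1,n) if st[i][4]>8 and np.hypot(*(ce[i]-uv))<30];return k
for n in("w1","w8","t3","s3"):
    c,s=pickle.load(open(n+".pkl","rb"));e=proj(c,[[.5898,-.0338,.175],[.5898,-.0338,.125]]);print(n,e.round(1).tolist(),handle(c,e.mean(0)))
c0=pickle.load(open("c0.pkl","rb"))
for n in("top","scene"): print(n,handle(c0[n],proj(c0[n],[.5898,-.0338,.15])[0]))
print([np.abs(pickle.load(open("w8.pkl","rb"))[1]["qvel"]).max()])
E
```

```text
clock: 21.72
tcp_pos: [0.5893, -0.0331, 0.3046]
orientation: [0.001, 0.251, 0.968, 0.0]
wrist_force: [0.6, 0.6, -1.3]
finger_gap: 0.0854
grip_force: 0.0
clock: 22.13
tcp_pos: [0.5097, 0.0113, 0.3029]
orientation: [0.001, 0.25, 0.968, 0.0]
wrist_force: [0.2, -0.2, -0.7]
finger_gap: 0.0856
grip_force: 0.0
grip_force: 0.0
w1 [[288.4, 299.8], [287.4, 274.5]] [(457, [277, 290, 22, 19, 357], [287.6, 299.0])]
w8 [[281.5, 293.0], [281.4, 268.5]] [(1015, [254, 266, 8, 6, 11], [256.5, 269.6]), (1090, [270, 282, 22, 19, 385], [281.0, 291.2]), (1139, [286, 296, 20, 10, 28], [296.8, 302.3])]
t3 [[294.1, 193.4], [293.6, 197.4]] []
s3 [[262.1, 202.0], [262.7, 214.4]] [(1314, [250, 180, 5, 8, 13], [252.6, 184.0]), (1657, [258, 199, 16, 11, 56], [264.6, 202.9]), (1658, [270, 199, 7, 4, 10], [273.7, 201.0]), (1727, [275, 203, 10, 8, 23], [279.8, 207.3]), (1872, [249, 211, 6, 7, 16], [250.8, 214.5]), (1970, [274, 216, 5, 4, 9], [276.0, 217.7]), (2074, [271, 223, 7, 6, 10], [273.7, 225.4]), (2120, [242, 225, 6, 8, 15], [245.5, 228.1])]
top []
scene [(1022, [259, 198, 10, 8, 41], [262.7, 202.1])]
[np.float64(0.005446962840016515)]
```

```bash
python3 -c "
from workcell import env
print(env.hand_in())"
```

```text
the job is handed in; nothing more can be done
None
```

I handed the job in at about 22 s of the 69 s allowed: the basket is hung by both pins in the drip stand, the rod is back in its fork with camera positions matching within about 2 px, and the hand-in returned no verdict.

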